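Tighten the filter housing's captive coupling nut, first by hand and then with the spanner

TASK

Close up the bench filter: spin the brass hexagonal nut on top of the housing clockwise with the fingers until it stops finger-tight, then fit the spanner whose jaw matches it (the red-handled one) and pull the nut tight clockwise, right up to its stop, where the red line on the nut meets the red line on the housing. Then lay that spanner back flat on the black mat, jaw and handle both on it. Do not finish the tightening with the fingers or start it with the spanner, keep off the gauge, and leave the other spanner and everything else standing about where it is.

Things in the scene. Friction and masses are not known exactly. Their poses are not given: they have to be found in the camera images.
- housing: Fixed stainless filter housing. Origin: centre of the underside of its grey round base (radius 85, 12 high); z is the nut's axis. Body radius 34 up to z 72, flange radius 44, z 72 to 84, with a red line on its top towards +36.3 degrees in this frame. A stub (radius 11, black cap radius 14) rises through the nut to z 147. It carries the gauge and the riser, both in a spanner's way.
- nut: The captive brass hexagonal nut, 50 mm across flats, 58 across corners, 26 high. Origin: centre of its underside, 88 mm above the bench, on the housing axis. Its corners lie at 0, 60, 120.. degrees from its own x axis, the flats face 30, 90, 150.. degrees; a red line on its top lies along +x, at the corner.
- spin (a joint): Turn of the nut by hand, rad, growing clockwise seen from above; light (0.3 N m). It starts between 0 and 1.0 and stops at 2.4, finger-tight.
- tighten (a joint): Further clockwise turn of the nut past finger-tight together with the stub, rad, 0 to the stop at 0.5; stiff (0.9 N m), to be done with the spanner.
- gauge: Pressure gauge fixed to the housing, same frame as the housing. Black dial case 52 mm across and 22 thick, its axis radial, centred 100 mm from the housing axis towards +100 degrees at height 115 (top at 141), on a thin brass pipe from the housing at height 50. Not to be pushed.
- riser: Steel pipe fixed to the housing, same frame as the housing: radius 8, leaves it at height 45 towards -20 degrees and rises 105 mm from the axis; blue cap on top (radius 10.5) up to z 146.
- spanner: Loose open-ended steel spanner with a red handle, 200 mm long, 12 mm thick, 0.35 kg. Origin: on its underside at the handle's grip point; x along it towards the jaw, z up. The handle grip is 22 wide and 14 high from x = -52 to +25, a 20 wide shank goes on to the head. Lies on the mat.
- spanner_jaw (a point): Centre of the red spanner's jaw, on its underside, 120 mm from its origin along x. The jaw is 53 mm wide between its parallel faces, opens to +x, its back is 32 mm behind this point, its prongs reach 28 mm ahead; head 81 mm wide.
- small_spanner: Loose bystander: a similar spanner with a blue handle, 180 mm long, jaw 30 mm wide (too small), same frame convention, jaw centre at x = 105. Lies on the mat beside the other, on either side of it.
- mat: Fixed black rubber mat, 240 x 240 x 3 mm, lying on the bench left or right of the housing. Origin: centre of its underside.
- hotplate: Fixed white hotplate, 180 x 180 mm, top at 64 mm, on the side where the mat is not. Origin: centre of its underside.
- beaker: Bystander: glass beaker, radius 40, 100 high, standing on the hotplate. Origin: centre of its underside.
- wash_bottle: Bystander: yellow plastic bottle, radius 32, 180 high, standing beyond the housing on the left or right. Origin: centre of its underside.
- jar: Bystander: amber jar, radius 32, 80 high, standing beyond the housing on the other side from the bottle. Origin: centre of its underside.
- cup: Bystander: white plastic cup, radius 34, 70 high, beyond the housing, between the bottle and the jar. Origin: centre of its underside.
- spare_nut: Bystander: loose brass nut, 30 mm across flats, 20 high, lying on the housing's base, 60 mm from its axis. Origin: centre of its underside.
Not all that is in view belongs to the job. What is shaped like the spanner but purple is not meant. Leave any turquoise look-alike of the housing alone.

How it is judged:
By the outcome, as a careful person would: the job done as asked, in the order asked, and still so for the second after the job is handed in, with the robot touching nothing.
It also fails if it takes over 72 s, if anything falls off the work surface, if the arm or the gripper's body presses on something with over 40 N, if the wrist force passes 120 N, or if a joint passes its speed limit or range.

ROBOT

A 6-joint arm with a two-finger parallel gripper is mounted at the origin on the work surface. World frame = base frame: x ahead of the robot, y to its left, z up, the work surface at z = 0. Lengths are in mm, angles in rad, forces in N, time in s.
With the tool pointing down it reaches from about 325 to 925 mm from the base axis. Payload 3.1 kg.
Tool frame: the origin (TCP) lies at the centre of the arm's flange, where the gripper is bolted on; the fingertips stand 173 mm ahead of it and the grasp point (between the pads) lies 155 mm ahead of it; z points along the fingers, y is the line along which they close (so a half turn about z gives the same grasp; the last joint's range is limited). The gripper opens to 85 mm and grips with 20 to 120 N. Pads are 22 mm wide; open, the fingers measure 114 mm over their backs; the gripper's body (76 mm by 85 mm) begins 54 mm behind the grasp point. The pads swing forward as they close: fully open they stand 13 mm farther back than shut.
Start: joints at [1.101, 0.217, 1.613, -0, 1.311, -0.112], TCP at [218.867, 585.438, 404.7] pointing down, gripper open.
Joint ranges: [-2.75, 2.75], [-0.78, 2.1], [0.31, 2.55], [-1.13, 4.27], [0.13, 2.63], [-2.58, 2.58]. Speed limits (rad/s): [2.79, 2.79, 3.14, 3.14, 3.14, 3.14].

INTERFACE

Orientations are given as a unit quaternion [w, x, y, z].
In Python, from plant import env gives the robot as it stands. The module is installed in compiled form; this text tells all that it offers.
- The arm moves only by the tool servo_tool, never from a script. Its argument "commands" is text: rows parted by semicolons, each of 5 numbers parted by spaces: the closure, from -1 (fully open) to 1 (shut), then the shift along the tool's x, y, z in m, then the turn about the tool's z in rad. A call has 1 to 12 rows; each row is the pose to reach, as a shift and turn from the pose commanded when the call began, along the tool's axes at that moment; what a row does not reach only later rows make up. A row lasts 1/8 s, in which the tool goes at most 62.5 mm and 10.7 degrees, less where a joint would pass 70% of its speed; a pose out of reach is approached as far as the arm can. A call with a gripper value outside its range is refused whole. The fingers move at their own pace and stop on an object; "squeeze" is the grip in N (left out, the last holds). Time passes only in rows, so rows that repeat a pose let the fingers close. It gives the time, the measured TCP pose, the force, the opening and the grip force at its end, in the units of the state.
- env.get_state(): the state, without advancing time (a new reading comes with each control period).
- env.get_image(name): name is "scene" or "top" or "wrist"; returns the picture (384x512x3 uint8, red, green, blue); there is no depth.
- env.camera_info(name): a dict with "K" (3x3 intrinsics, pixels), "camera_from_world" (4x4, takes a point from world to camera coordinates). Camera axes: x right, y up, looking along -z (the intrinsics and any distortion apply to the point x, -y, -z); pixel columns grow to the right and rows downward; lengths in mm; the calibration is good to about 2 mm. A picture is of the moment at which its call begins: read the wrist's pose just before it. camera_info takes no time and is no camera call; for the wrist camera it gives the pose at the moment of the call.
- env.close_job(): hands the job in; it is judged then, once.
The state is a dict: "time": time; "qpos": joint angles; "qd": joint speeds; "joint_torque": joint torques, N m; "eef_pos": TCP position; "ee_rot": TCP orientation; "ft_force": force on the tool from outside, world axes, zero at the start; "ft_torque": the same for the moment, N m; "grip_width": finger opening in mm; "finger_force": force on a finger pad.
Only numpy, scipy, OpenCV 4.12 (cv2) and the standard library are available. Lean on these libraries where they do the work, as an engineer would, in place of code of your own. Each camera call takes 0.05 s, during which the arm holds its last target. There are 200 camera calls.

## Working session

There is one attempt and no reset: what is moved stays moved. The work goes in short steps, Python scripts to look and compute and a tool call to move; the robot and the scene stay as the last step left them, time stands still between calls to the robot, and variables do not carry over. Pictures are saved under pics/ and viewed, at most 10 in all, crops included, and the job is handed in when it is done.

Besides the shell and the picture viewer there is one more tool, called after "Request:" by a JSON object that holds its "api" and its "payload", one argument or row to a line. servo_tool: Moves the arm, as the interface text tells. Its arguments: {"type":"object","properties":{"commands":{"type":"string"},"squeeze":{"type":"number"}},"required":["commands"]}

```bash
mkdir -p pics
cat > h.py <<'E'
import numpy as np, cv2
from plant import env
def ray(ci,u,v):
    K=np.array(ci["K"]);T=np.array(ci["camera_from_world"])
    d=np.linalg.inv(K)@[u,v,1]; d=np.array([d[0],-d[1],-d[2]])
    R=T[:3,:3]; return -R.T@T[:3,3], R.T@d
def onz(ci,u,v,z):
    o,d=ray(ci,u,v); return o+d*(z-o[2])/d[2]
def proj(ci,p):
    K=np.array(ci["K"]);T=np.array(ci["camera_from_world"])
    c=T[:3,:3]@np.array(p,float)+T[:3,3]; q=K@[c[0],-c[1],-c[2]]; return q[:2]/q[2]
def save(n,im,s=1): cv2.imwrite(f"pics/{n}.png",cv2.resize(im[:,:,::-1],None,fx=s,fy=s,interpolation=cv2.INTER_CUBIC))
E
python3 - <<'E'
from h import *
s=env.get_state();print({k:np.round(v,3) for k,v in s.items()})
for n in("scene","top"):
    im=env.get_image(n);np.save(n,im);ci=env.camera_info(n);print(n,{k:np.round(v,3).tolist() for k,v in ci.items() if hasattr(v,'__len__')})
    save(n+"0",im,1.5)
E
```

```text
{'time': np.float64(0.0), 'qpos': array([ 1.101,  0.218,  1.615, -0.   ,  1.311, -0.112]), 'qd': array([ 0.004,  0.002, -0.001,  0.   , -0.001,  0.002]), 'joint_torque': array([ 1.0000e-03, -3.9684e+01, -3.0386e+01, -0.0000e+00,  1.0000e-02,
        0.0000e+00]), 'eef_pos': array([218.688, 585.048, 403.319]), 'ee_rot': array([-0.   ,  0.178,  0.984, -0.001]), 'ft_force': array([0.001, 0.014, 0.588]), 'ft_torque': array([-0.046,  0.004,  0.038]), 'finger_force': np.float64(0.0), 'grip_width': np.float64(85.737)}
scene {'K': [[437.256, 0.0, 270.338], [0.0, 437.256, 188.742], [0.0, 0.0, 1.0]], 'camera_from_world': [[-0.502, 0.865, -0.017, 235.275], [-0.485, -0.265, 0.833, 161.96], [0.716, 0.426, 0.553, -1815.431], [0.0, 0.0, 0.0, 1.0]]}
top {'K': [[479.696, 0.0, 261.367], [0.0, 479.696, 193.215], [0.0, 0.0, 1.0]], 'camera_from_world': [[-0.001, -1.0, -0.014, 8.26], [0.993, -0.002, 0.118, -504.494], [-0.118, -0.013, 0.993, -1281.524], [0.0, 0.0, 0.0, 1.0]]}
```

View pics/top0.png

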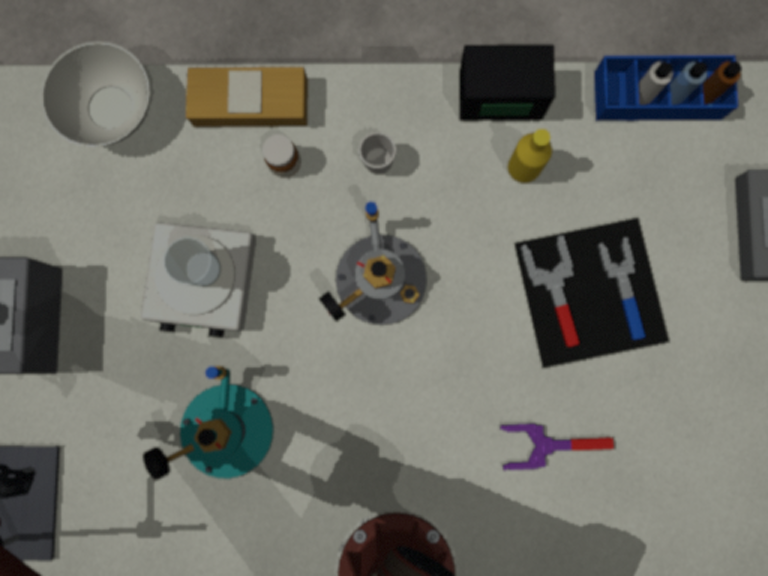

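View pics/scene0.png

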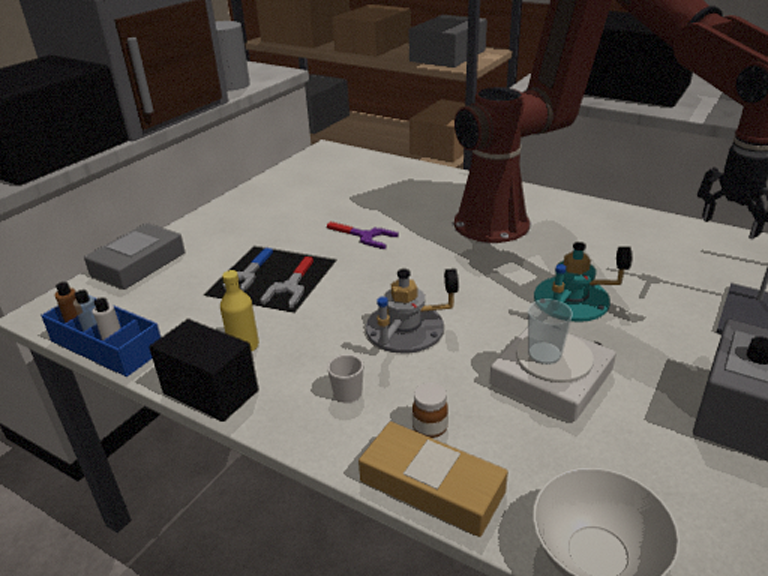

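The top view (1.5x) shows my housing, grey, at (381,279). Its gauge is at (332,305) and its riser cap at (371,210). The red spanner on the mat has its jaw at (550,262) and its handle at (567,325).

Things that could be mistaken for them:
- **Blue spanner:** (622,290), jaw too small.
- **Purple spanner:** (555,445), red handle but lying off the mat.
- **Turquoise housing:** (225,430).

I choose the grey housing and the steel spanner with the red handle on the mat.

Run:
```python
from h import *
im=np.load("top.npy");ci=env.camera_info("top");hsv=cv2.cvtColor(im,cv2.COLOR_RGB2HSV)
sc=np.load("scene.npy")
P=lambda u,v,z:np.round(onz(ci,u,v,z),1)
print("stub",P(379/1.5,268/1.5,147),"base",P(381/1.5,279/1.5,12),"riser",P(371/1.5,208/1.5,146),"gauge",P(332/1.5,305/1.5,115))
# red regions on mat
H,S,V=cv2.split(hsv)
red=(((H<8)|(H>172))&(S>130)&(V>60)).astype(np.uint8)
n,l,st,c=cv2.connectedComponentsWithStats(red)
for i in range(1,n):
    if st[i,4]>15:
        m=cv2.minAreaRect(np.argwhere(l==i)[:,::-1].astype(np.float32)); print(st[i],c[i],P(*c[i],14),m)
# steel on mat: bright pixels inside the mat
mat=np.zeros(im.shape[:2],np.uint8);cv2.fillPoly(mat,[np.array([[347,164],[424,148],[442,226],[364,242]])],1)
steel=((V>75)&(S<60)&(mat>0)).astype(np.uint8)
n,l,st,c=cv2.connectedComponentsWithStats(steel)
for i in range(1,n):
    if st[i,4]>40: print("steel",st[i],c[i],P(*c[i],13))
w=env.camera_info("wrist");T=np.linalg.inv(w["camera_from_world"]);s=env.get_state()
print("wrist cam",np.round(T,3).tolist(),np.round(w["K"],1).tolist(),s["eef_pos"])
a=cv2.resize(im[140:250,335:450],(575,550),interpolation=cv2.INTER_CUBIC);save("crop_sp",a)
```

```text
stub [527.2  27.6 147. ] base [526.9  28.2  12. ] riser [629.5  41.3 146. ] gauge [468.6 108.5 115. ]
[370 203  16  29 260] [377.81153846 216.81153846] [ 440.5 -311.6   14. ] ((377.8623962402344, 217.04127502441406), (27.968528747558594, 9.290915489196777), 73.3007583618164)
[381 292  28   8 203] [394.51231527 295.5862069 ] [ 228.4 -350.1   14. ] ((394.5, 295.5), (7.0, 27.0), 90.0)
[230 346  24  22 113] [241.53982301 357.55752212] [66.2 60.8 14. ] ((241.68618774414062, 357.16552734375), (9.218048095703125, 30.228557586669922), 41.633541107177734)
[227 369   8  15  70] [229.74285714 378.12857143] [13.4 91.8 14. ] ((230.5, 376.0), (14.0, 7.0), 90.0)
steel [348 158  34  46 581] [367.08261618 181.28055077] [ 539.1 -285.1   13. ]
steel [400 159  23  40 402] [413.03482587 178.41791045] [ 546.8 -412.1   13. ]
wrist cam [[0.35, -0.893, -0.283, 147.769], [0.937, 0.333, 0.107, 612.191], [-0.002, -0.303, 0.953, 373.252], [0.0, 0.0, 0.0, 1.0]] [[311.0, 0.0, 251.9], [0.0, 311.0, 184.9], [0.0, 0.0, 1.0]] [218.66383461 585.11134988 403.47119229]
```

View pics/crop_sp.png

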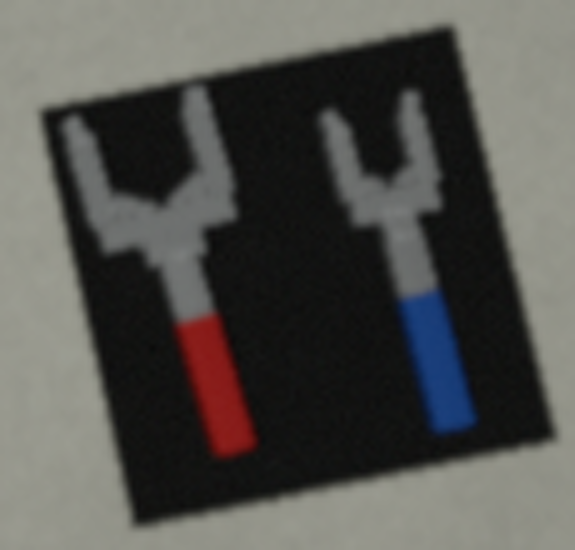

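The crop confirms it: the steel spanner with the wide jaw, prong tips at (70,120) and (195,88), has the red handle, centred around (215,390). The housing axis is at about (527,28) and the housing yaw is about 27°. I'll move above the nut to look from close by.

Request:
{"api": "servo_tool", "payload": {
  "commands": "-1 -0.484 -0.414 0.01 0;-1 -0.484 -0.414 0.01 0;-1 -0.484 -0.414 0.01 0;-1 -0.484 -0.414 0.01 0;-1 -0.484 -0.414 0.01 0;-1 -0.484 -0.414 0.01 0;-1 -0.484 -0.414 0.01 0;-1 -0.484 -0.414 0.01 0;-1 -0.484 -0.414 0.01 0;-1 -0.484 -0.414 0.01 0;-1 -0.484 -0.414 0.01 0;-1 -0.484 -0.414 0.01 0"
}}

```text
time: 1.6
eef_pos: [527.1, 27.7, 394.1]
ee_rot: [-0.001, 0.179, 0.984, 0.0]
ft_force: [0.0, 0.8, -0.8]
grip_width: 85.6
finger_force: 0.0
```

Run:
```python
from h import *
s=env.get_state();print(s["time"],s["eef_pos"],s["ee_rot"],s["qpos"],s["qd"])
ci=env.camera_info("wrist");im=env.get_image("wrist");np.save("w1",im);save("w1",im,1.5)
import pickle;pickle.dump(ci,open("w1.pkl","wb"))
```

```text
1.6 [527.13309324  27.74404143 394.07133013] [-8.76148742e-04  1.78818597e-01  9.83881642e-01  2.36619772e-04] [-8.05800766e-02  1.94535814e-02  1.85168010e+00  6.74311958e-04
  1.27215584e+00 -1.29200407e+00] [ 0.04011054 -0.01806323  0.02010719  0.00873182  0.00747433  0.00447062]
```

View pics/w1.png

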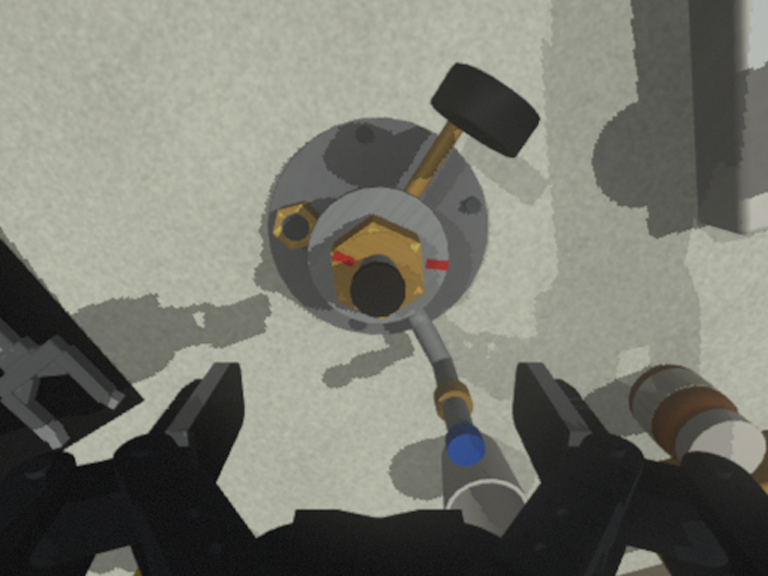

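The close view shows the nut's red line around (343,258), running out to the corner at (332,253). The housing's line is around (437,265), the stub cap at (378,288) and the riser cap at (465,444).

Run:
```python
from h import *
import pickle;ci=pickle.load(open("w1.pkl","rb"));im=np.load("w1.npy")
P=lambda u,v,z:onz(ci,u/1.5,v/1.5,z)
H,S,V=cv2.split(cv2.cvtColor(im,cv2.COLOR_RGB2HSV))
red=(((H<6)|(H>172))&(S>150)&(V>90)).astype(np.uint8);red[250:]=0
n,l,st,c=cv2.connectedComponentsWithStats(red)
dk=((V<45)).astype(np.uint8);dk[:165]=0;dk[215:]=0;dk[:,:225]=0;dk[:,280:]=0
m=cv2.moments(dk,True);cap=onz(ci,m['m10']/m['m00'],m['m01']/m['m00'],147);print("cap",cap)
v,u=np.nonzero((S<70)&(V<130));
for i in range(1,n):
    if st[i,4]>12:
        print(c[i]*1.5,st[i,4]);
        for z in(84,114):
            p=onz(ci,*c[i],z);d=p-cap;print(z,p.round(1),np.hypot(*d[:2]).round(1),np.degrees(np.arctan2(d[1],d[0])).round(1))
bl=((H>105)&(H<125)&(S>150)).astype(np.uint8);m=cv2.moments(bl,True);p=onz(ci,m['m10']/m['m00'],m['m01']/m['m00'],146);d=p-cap;print("riser",p,np.hypot(*d[:2]),np.degrees(np.arctan2(d[1],d[0])))
for q in((332,253),(374,216),(420,240)):
    p=P(*q,114);d=p-cap;print("corner",p.round(1),np.hypot(*d[:2]).round(1),np.degrees(np.arctan2(d[1],d[0])).round(1))
q=P(378,226,12);print("base edge y mid",P(268,228,12),P(488,222,12),P(378,117,12))
```

```text
cap [514.34197072  30.11300266 147.        ]
[342.94285714 258.40714286] 70
84 [519.9   8.2  84. ] 22.6 -75.8
114 [513.1  13.2 114. ] 16.9 -94.3
[436.84931507 264.34931507] 73
84 [544.1  61.6  84. ] 43.3 46.7
114 [534.7  60.9 114. ] 36.9 56.6
riser [631.71296952  41.21547988 146.        ] 117.89493779861353 5.403701933105521
corner [508.1   8.7 114. ] 22.3 -106.3
corner [497.   37.8 114. ] 19.0 156.3
corner [518.2  56.7 114. ] 26.8 81.7
base edge y mid [493.71427731 -48.5488495   12.        ] [548.50858793 110.46920129  12.        ] [448.06715623  58.54628553  12.        ]
```

Request:
{"api": "servo_tool", "payload": {
  "commands": "-1 0 0 0.05 -0.103;-1 0 0 0.1 -0.103;-1 0 0 0.136 -0.103;-1 0 0 0.136 -0.103;-1 0 0 0.136 -0.103;1 0 0 0.136 -0.103;1 0 0 0.136 -0.103;1 0 0 0.136 -0.103;1 0 0 0.136 -0.103;1 0 0 0.136 -0.103",
  "squeeze": 30
}}

```text
time: 2.9
eef_pos: [528.0, 27.6, 260.7]
ee_rot: [0.001, 0.127, 0.992, -0.0]
ft_force: [-1.9, -1.5, 6.7]
grip_width: 49.6
finger_force: 32.2
```

```bash
cat > st.py <<'E'
from h import *
s=env.get_state()
q=s["ee_rot"];yx=np.degrees(2*np.arctan2(q[2],q[1]))
print("t",round(float(s["time"]),2),"yaw_x",yx.round(2),"p",s["eef_pos"].round(1),"q6",s["qpos"][5].round(3),"F",s["ft_force"].round(1),"T",s["ft_torque"].round(2),"w",s["grip_width"],"g",s["finger_force"])
E
python3 st.py
```

```text
t 2.9 yaw_x 165.4 p [528.   27.6 260.7] q6 -1.396 F [-1.9 -1.5  6.7] T [-0.2   0.3   0.02] w 49.64749685296438 g 32.21693330044218
```

Request:
{"api": "servo_tool", "payload": {
  "commands": "1 0 0 0 0.17;1 0 0 0 0.34;1 0 0 0 0.51;1 0 0 0 0.68;1 0 0 0 0.85;1 0 0 0 1.02;1 0 0 0 1.19;1 0 0 0 1.36;1 0 0 0 1.53;1 0 0 0 1.7;1 0 0 0 1.87;1 0 0 0 2.04"
}}

```text
time: 4.4
eef_pos: [525.1, 26.7, 260.6]
ee_rot: [0.0, 0.912, 0.41, -0.006]
ft_force: [-17.5, -5.1, 18.4]
grip_width: 49.4
finger_force: 33.8
```

```bash
python3 st.py
python3 - <<'E'
from h import *
ci=env.camera_info("wrist");im=env.get_image("wrist");save("w2",im,1.5)
E
python3 st.py
```

```text
t 4.4 yaw_x 48.38 p [525.1  26.7 260.6] q6 0.649 F [-17.5  -5.1  18.4] T [-1.12  1.98  0.35] w 49.3819666722848 g 33.76152525951934
t 4.45 yaw_x 48.09 p [525.1  26.7 260.6] q6 0.654 F [-16.5  -7.1  17.8] T [-1.36  1.97 -0.27] w 49.94422808297757 g 33.80174594269192
```

View pics/w2.png

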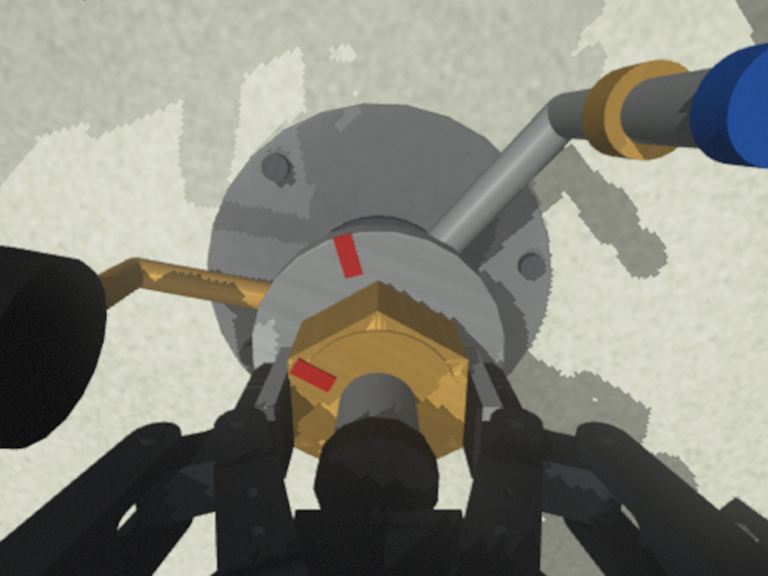

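The view shows the nut following the fingers. Its line is at (312,375) and the housing line at (347,255), with about 16° left to finger-tight.

Request:
{"api": "servo_tool", "payload": {
  "commands": "1 0 0 0 0.1;1 0 0 0 0.18;1 0 0 0 0.23;1 0 0 0 0.23;1 0 0 0 0.23",
  "squeeze": 22
}}

```text
time: 5.08
eef_pos: [524.9, 27.0, 260.6]
ee_rot: [-0.0, 0.953, 0.304, -0.006]
ft_force: [-18.4, -5.3, 20.2]
grip_width: 49.7
finger_force: 34.0
```

```bash
python3 st.py
```

```text
t 5.08 yaw_x 35.36 p [524.9  27.  260.6] q6 0.875 F [-18.4  -5.3  20.2] T [-1.05  2.23 -0.29] w 49.65271609977167 g 33.95686702471721
```

Request:
{"api": "servo_tool", "payload": {
  "commands": "1 0 0 0 0.02;1 0 0 0 0.03;1 0 0 0 0.03"
}}

```text
time: 5.45
eef_pos: [524.8, 27.1, 260.6]
ee_rot: [0.0, 0.957, 0.29, -0.006]
ft_force: [-17.2, -5.3, 19.3]
grip_width: 49.3
finger_force: 33.9
```

```bash
python3 st.py
```

```text
t 5.45 yaw_x 33.74 p [524.8  27.1 260.6] q6 0.904 F [-17.2  -5.3  19.3] T [-0.86  2.25  0.15] w 49.25624925773595 g 33.879032135009766
```

```bash
echo 'print("jt6",s["joint_torque"].round(2))' >> st.py; python3 st.py|tail -1
```

```text
jt6 [  1.96 -25.86 -27.14   1.68  -4.39   0.18]
```

Request:
{"api": "servo_tool", "payload": {
  "commands": "1 0 0 0 0.02;1 0 0 0 0.03;1 0 0 0 0.03"
}}

```text
time: 5.82
eef_pos: [524.8, 27.2, 260.5]
ee_rot: [0.0, 0.961, 0.277, -0.006]
ft_force: [-17.3, -5.3, 19.0]
grip_width: 49.3
finger_force: 33.8
```

```bash
python3 st.py
```

```text
t 5.83 yaw_x 32.14 p [524.8  27.2 260.5] q6 0.932 F [-17.3  -5.3  19. ] T [-0.75  2.26  0.59] w 49.270747954588025 g 33.83329153060913
jt6 [  1.32 -25.94 -27.12   1.77  -4.38   0.62]
```

Request:
{"api": "servo_tool", "payload": {
  "commands": "1 0 0 0 0.02;1 0 0 0 0.03;1 0 0 0 0.03"
}}

```text
time: 6.2
eef_pos: [524.8, 27.3, 260.6]
ee_rot: [0.0, 0.965, 0.263, -0.006]
ft_force: [-17.1, -4.0, 19.7]
grip_width: 49.7
finger_force: 33.9
```

```bash
python3 st.py
```

```text
t 6.2 yaw_x 30.46 p [524.8  27.3 260.6] q6 0.962 F [-17.1  -4.   19.7] T [-0.68  2.24  0.74] w 49.67071923324578 g 33.85212242603302
jt6 [  1.09 -25.92 -27.13   1.77  -4.42   0.78]
```

The torque rose from 0.18 to 0.78 N m at the expected angle, so the nut is finger-tight. I'll ease off, release, rise and look.

Request:
{"api": "servo_tool", "payload": {
  "commands": "1 0 0 0 -0.04;-1 0 0 0 -0.04;-1 0 0 0 -0.04;-1 0 0 0 -0.04;-1 0 0 -0.06 -0.04;-1 0 0 -0.12 -0.04;-1 0 0 -0.14 -0.04;-1 0 0 -0.14 -0.04;-1 0 0 -0.14 -0.04"
}}

```text
time: 7.32
eef_pos: [526.7, 28.2, 396.9]
ee_rot: [-0.001, 0.96, 0.28, -0.001]
ft_force: [0.5, 0.7, 0.5]
grip_width: 85.4
finger_force: 0.0
```

```bash
python3 st.py
cat > nut.py <<'E'
from h import *
import sys
ci=env.camera_info("wrist");im=env.get_image("wrist");np.save("wn",im)
H,S,V=cv2.split(cv2.cvtColor(im,cv2.COLOR_RGB2HSV))
red=(((H<6)|(H>172))&(S>150)&(V>70)).astype(np.uint8)
n,l,st,c=cv2.connectedComponentsWithStats(red);C=np.array([527.0,28])
for i in range(1,n):
    if st[i,4]>12:
        for z in(84,114):
            d=onz(ci,*c[i],z)[:2]-C;print(c[i].round(1),st[i,4],z,d.round(1),"r",np.hypot(*d).round(1),"ang",np.degrees(np.arctan2(d[1],d[0])).round(1))
print("cap should be",proj(ci,[527,28,147]))
save(sys.argv[1],im,1.5)
E
python3 nut.py w3
```

```text
t 7.33 yaw_x 32.48 p [526.7  28.2 396.9] q6 0.924 F [0.5 0.7 0.5] T [-0.05 -0.05  0.02] w 85.3612338324412 g 0.0
jt6 [ 1.000e-02 -3.177e+01 -3.104e+01  0.000e+00 -3.000e-02  0.000e+00]
[230.7 139.5] 82 84 [16.4 33.5] r 37.3 ang 63.8
[230.7 139.5] 82 114 [21.8 34.4] r 40.7 ang 57.6
[230.4 171.3] 69 84 [-9.3 18.1] r 20.4 ang 117.3
[230.4 171.3] 69 114 [-1.3 20.6] r 20.7 ang 93.5
cap should be [251.79906604 195.84099445]
```

View pics/w3.png

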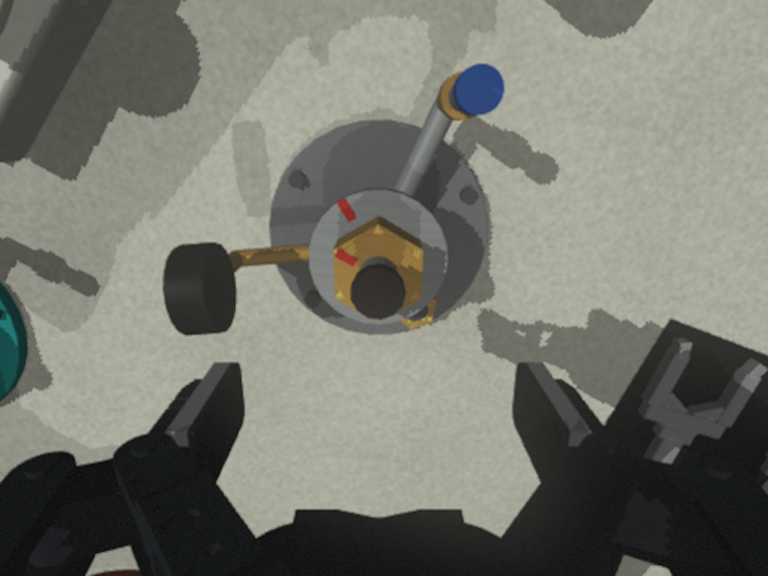

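The view shows the housing line at 63.8° and the nut line at 93.5°. They are about 29° apart, so the nut is finger-tight with 0.5 rad to go. Next, the spanner.

Request:
{"api": "servo_tool", "payload": {
  "commands": "-1 -0.242 0.244 0 0.288;-1 -0.242 0.244 0 0.288;-1 -0.242 0.244 0.02 0.288;-1 -0.242 0.244 0.06 0.288;-1 -0.242 0.244 0.1 0.288;-1 -0.242 0.244 0.1 0.288;-1 -0.242 0.244 0.1 0.288;-1 -0.242 0.244 0.1 0.288;-1 -0.242 0.244 0.1 0.288"
}}

```text
time: 8.5
eef_pos: [454.7, -306.7, 299.4]
ee_rot: [0.0, 0.99, 0.14, 0.0]
ft_force: [-0.1, 1.0, -0.8]
grip_width: 85.5
finger_force: 0.0
```

```bash
python3 st.py
python3 - <<'E'
from h import *
ci=env.camera_info("wrist");im=env.get_image("wrist");np.save("w4",im)
H,S,V=cv2.split(cv2.cvtColor(im,cv2.COLOR_RGB2HSV))
red=(((H<8)|(H>172))&(S>120)&(V>50)).astype(np.uint8)
n,l,st,c=cv2.connectedComponentsWithStats(red)
i=1+np.argmax(st[1:,4])
P=np.array([onz(ci,u,v,17)[:2] for v,u in np.argwhere(l==i)],np.float32)
r=cv2.minAreaRect(P);print(r,st[i],c[i]);print(cv2.boxPoints(r))
save("w4",im,1.5)
E
```

```text
t 8.5 yaw_x 16.06 p [ 454.7 -306.7  299.4] q6 0.569 F [-0.1  1.  -0.8] T [0.02 0.02 0.05] w 85.52578995761239 g 0.0
jt6 [-3.800e-01 -3.377e+01 -2.675e+01 -2.000e-02  1.000e-02  0.000e+00]
((441.7498779296875, -312.84637451171875), (75.29743957519531, 22.142562866210938), 15.468873023986816) [ 241  157   27   83 2134] [253.5393627  197.71602624]
[[ 402.5121  -312.21762]
 [ 408.41785 -333.55807]
 [ 480.98767 -313.47513]
 [ 475.0819  -292.13467]]
```

View pics/w4.png

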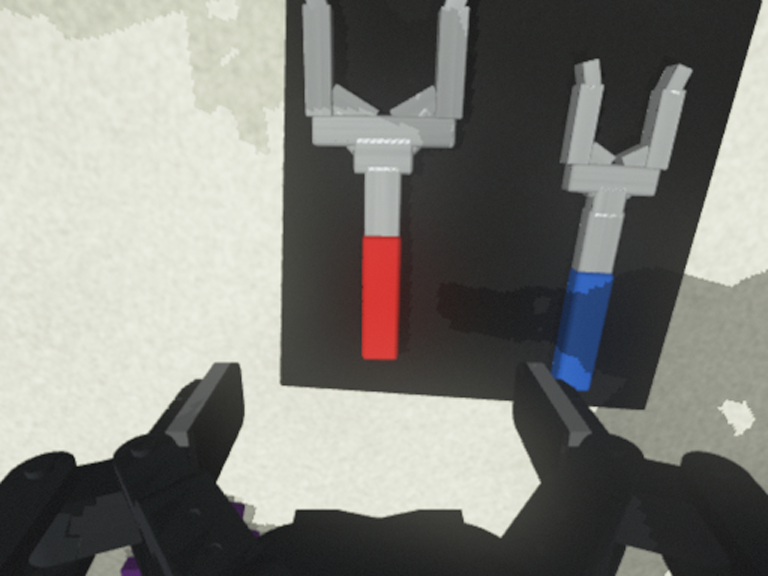

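The view shows the red handle's rectangle around (381,298) and the blue handle 121 mm to its right, clear of the fingers. The handle measures 75x22 mm, which matches, so I'll grasp at its origin, (454.8,-309.2).

Request:
{"api": "servo_tool", "payload": {
  "commands": "-1 -0.0006 0.0024 0.05 0.01;-1 -0.0006 0.0024 0.1 0.01;-1 -0.0006 0.0024 0.12 0.01;-1 -0.0006 0.0024 0.12 0.01;1 -0.0006 0.0024 0.12 0.01;1 -0.0006 0.0024 0.12 0.01;1 -0.0006 0.0024 0.12 0.01;1 -0.0006 0.0024 0.12 0.01;1 -0.0006 0.0024 0.12 0.01;1 -0.0006 0.0024 0.12 0.01;1 -0.0006 0.0024 0.12 0.01;1 -0.0006 0.0024 0.12 0.01",
  "squeeze": 100
}}

```text
time: 10.05
eef_pos: [454.6, -310.4, 180.1]
ee_rot: [0.0, 0.991, 0.134, 0.0]
ft_force: [-1.1, 1.4, 6.8]
grip_width: 19.1
finger_force: 98.5
```

```bash
python3 st.py
```

```text
t 10.05 yaw_x 15.42 p [ 454.6 -310.4  180.1] q6 0.575 F [-1.1  1.4  6.8] T [0.28 0.21 0.1 ] w 19.056532735332198 g 98.53180646896362
jt6 [ -0.43 -34.79 -21.41  -0.05  -0.63   0.08]
```

Request:
{"api": "servo_tool", "payload": {
  "commands": "1 0 0 -0.03 0;1 0 0 -0.07 0;1 0.01 -0.01 -0.091 -0.1;1 0.03 -0.03 -0.091 -0.28;1 0.05 -0.05 -0.091 -0.46;1 0.07 -0.07 -0.091 -0.64;1 0.09 -0.09 -0.091 -0.82;1 0.105 -0.105 -0.091 -1;1 0.116 -0.117 -0.091 -1.17;1 0.116 -0.117 -0.091 -1.344;1 0.116 -0.117 -0.091 -1.344;1 0.116 -0.117 -0.091 -1.344"
}}

```text
time: 11.55
eef_pos: [534.6, -166.6, 269.3]
ee_rot: [-0.0, 0.693, 0.721, -0.0]
ft_force: [0.5, -0.9, -2.3]
grip_width: 19.0
finger_force: 98.5
```

```bash
python3 st.py; python3 nut.py w5; python3 st.py
```

```text
t 11.55 yaw_x 92.25 p [ 534.6 -166.6  269.3] q6 -0.467 F [ 0.5 -0.9 -2.3] T [-0.05 -0.01 -0.03] w 19.01056016026282 g 98.5104489326477
jt6 [  0.13 -37.79 -27.39   0.11   0.07   0.  ]
[252.  275.1] 5309 84 [  10.3 -220.7] r 220.9 ang -87.3
[252.  275.1] 5309 114 [   9.6 -200.6] r 200.9 ang -87.3
cap should be [ 242.62588495 -644.69245469]
t 11.6 yaw_x 92.27 p [ 534.6 -166.7  269.4] q6 -0.467 F [ 0.2 -0.4 -2.5] T [-0.12 -0.01  0.05] w 18.922571263171776 g 98.51057767868042
jt6 [ 1.000e-01 -3.778e+01 -2.738e+01  1.100e-01  7.000e-02  1.000e-02]
```

View pics/w5.png

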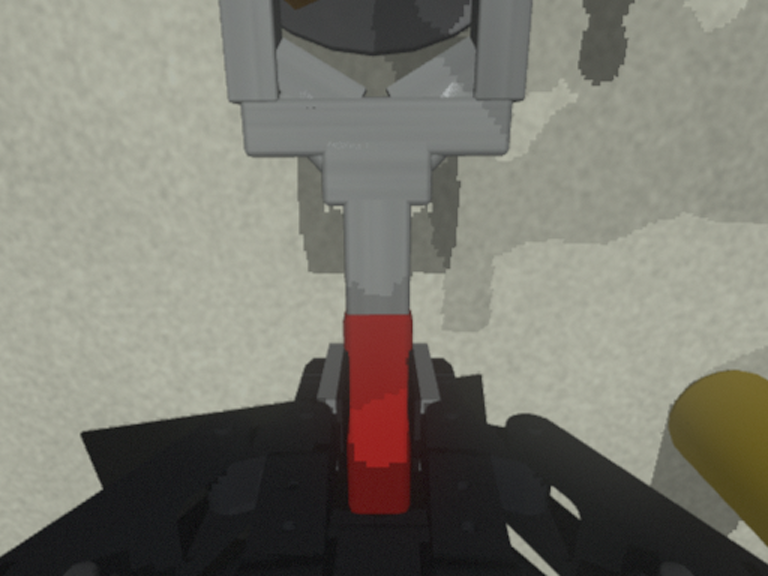

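The view shows the spanner held straight. The inner jaw faces are at columns ~278 and ~475 (row 90), the shank centre is at 377, and the red/steel boundary at row 314. I'll compute the jaw line.

Run:
```python
from h import *
ci=env.camera_info("wrist");s=env.get_state();z=104.3
g=cv2.cvtColor(np.load("wn.npy"),cv2.COLOR_RGB2GRAY).astype(int)
for r in(20,40,55): 
    row=g[r];d=np.abs(np.diff(row));e=[int(k) for k in np.nonzero(d>18)[0] if 130<k<370];print(r,e)
def P(u,v,zz):return onz(ci,u/1.5,v/1.5,zz)[:2]
for v in(30,90):
    L,R=P(278,v,z),P(475,v,z);print("jaw",v,L.round(1),R.round(1),np.hypot(*(L-R)).round(1),"mid",((L+R)/2).round(1))
L,R=P(221,50,z),P(531,50,z);print("outer",np.hypot(*(L-R)).round(1),((L+R)/2).round(1))
L,R=P(347,230,104.3),P(409,230,104.3);print("shank",np.hypot(*(L-R)).round(1),((L+R)/2).round(1))
L,R=P(344,316,106.3),P(412,316,106.3);print("handle front x=25",np.hypot(*(L-R)).round(1),((L+R)/2).round(1))
print("headback",P(377,155,z))
```

```text
20 [146, 147, 181, 182, 187, 298, 312, 313, 317, 318, 353]
40 [148, 149, 182, 184, 351]
55 [149, 150, 183, 185, 315, 350]
jaw 30 [506.4 -65.6] [557.5 -63.6] 51.2 mid [531.9 -64.6]
jaw 90 [506.  -80.1] [559. -78.] 53.0 mid [532.5 -79.1]
outer 81.4 [532.  -69.3]
shank 18.2 [ 534.4 -117.3]
handle front x=25 20.9 [ 535.5 -143.7]
headback [533.28920229 -96.00401429]
```

Request:
{"api": "servo_tool", "payload": {
  "commands": "1 0.012 0 -0.002 0;1 0.024 0 -0.002 0;1 0.034 0 -0.002 0;1 0.042 0 -0.002 0;1 0.05 0 -0.002 0;1 0.05 0 -0.002 0"
}}

```text
time: 12.35
eef_pos: [532.8, -115.9, 271.6]
ee_rot: [-0.0, 0.692, 0.722, -0.0]
ft_force: [0.2, -0.4, -2.6]
grip_width: 19.2
finger_force: 98.5
```

```bash
python3 st.py
```

```text
t 12.35 yaw_x 92.46 p [ 532.8 -115.9  271.6] q6 -0.386 F [ 0.2 -0.4 -2.6] T [-0.12 -0.01 -0.04] w 19.22006273601654 g 98.48993182182312
jt6 [ 3.000e-01 -3.651e+01 -2.737e+01  1.700e-01  7.000e-02  2.000e-02]
```

Request:
{"api": "servo_tool", "payload": {
  "commands": "1 0.008 0 0 0;1 0.016 0 0 0;1 0.021 0 0 0;1 0.024 0 0 0;1 0.024 0 0 0"
}}

```text
time: 12.98
eef_pos: [531.8, -92.4, 271.7]
ee_rot: [0.0, 0.692, 0.722, -0.0]
ft_force: [0.8, -0.2, -3.4]
grip_width: 19.3
finger_force: 98.5
```

```bash
python3 st.py;python3 nut.py w6 | tail -1
```

```text
t 12.97 yaw_x 92.43 p [531.8 -92.4 271.7] q6 -0.344 F [ 0.8 -0.2 -3.4] T [-0.12  0.04 -0.02] w 19.263619257689523 g 98.48842978477478
jt6 [ 1.600e-01 -3.593e+01 -2.734e+01  1.400e-01  6.000e-02  1.000e-02]
cap should be [246.02595997 -95.91586847]
```

View pics/w6.png

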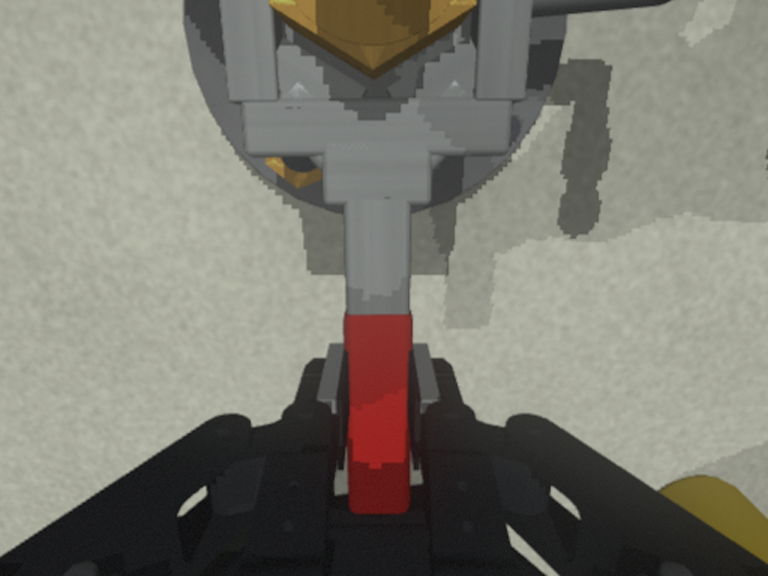

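The view shows the nut seated centrally in the jaw: its corner is at (374,75) and its flats are at columns 270–476. I'll pull clockwise about the nut axis, 120.5 mm ahead of the tool.

Request:
{"api": "servo_tool", "payload": {
  "commands": "1 0.0004 -0.0096 0 0.08;1 0.0015 -0.0192 0 0.16;1 0.0035 -0.0286 0 0.24;1 0.0061 -0.0379 0 0.32;1 0.0095 -0.0469 0 0.4;1 0.0127 -0.0535 0 0.46;1 0.0159 -0.0599 0 0.52;1 0.0159 -0.0599 0 0.52;1 0.0159 -0.0599 0 0.52"
}}

```text
time: 14.15
eef_pos: [471.5, -79.6, 271.9]
ee_rot: [0.001, 0.854, 0.52, -0.0]
ft_force: [0.9, -1.9, -3.7]
grip_width: 18.7
finger_force: 98.6
```

```bash
python3 st.py;python3 - <<'E'
from h import *
d=env.get_state()["eef_pos"][:2]-[526.45,28];print(np.hypot(*d),np.degrees(np.arctan2(d[1],d[0])))
E
```

```text
t 14.15 yaw_x 62.7 p [471.5 -79.6 271.9] q6 0.163 F [ 0.9 -1.9 -3.7] T [-0.53 -0.01  0.48] w 18.718438042743426 g 98.62406015396118
jt6 [  0.58 -30.15 -26.55   0.88   0.28   0.45]
120.82313133752619 -117.0478767918417
```

Request:
{"api": "servo_tool", "payload": {
  "commands": "1 0.0001 -0.0036 0 0.03;1 0.0002 -0.0072 0 0.06;1 0.0002 -0.0072 0 0.06"
}}

```text
time: 14.52
eef_pos: [464.9, -76.0, 271.8]
ee_rot: [0.001, 0.87, 0.494, -0.0]
ft_force: [0.2, -4.0, -3.7]
grip_width: 18.9
finger_force: 98.6
```

```bash
python3 st.py
```

```text
t 14.53 yaw_x 59.15 p [464.9 -76.  271.8] q6 0.228 F [ 0.2 -4.  -3.7] T [-0.95  0.08  0.4 ] w 18.88033858928445 g 98.63853335380554
jt6 [  1.91 -29.14 -25.85   1.5    0.53   0.44]
```

Request:
{"api": "servo_tool", "payload": {
  "commands": "1 0.0001 -0.0036 0 0.03;1 0.0001 -0.0048 0 0.04;1 0.0001 -0.0048 0 0.04"
}}

```text
time: 14.9
eef_pos: [460.9, -73.5, 271.9]
ee_rot: [0.001, 0.879, 0.476, -0.0]
ft_force: [1.1, -5.4, -3.5]
grip_width: 19.1
finger_force: 98.7
```

```bash
python3 st.py
```

```text
t 14.9 yaw_x 56.88 p [460.9 -73.5 271.9] q6 0.27 F [ 1.1 -5.4 -3.5] T [-1.03  0.01  0.5 ] w 19.134567579526585 g 98.68313312530518
jt6 [  1.94 -28.74 -25.85   1.6    0.55   0.45]
```

Request:
{"api": "servo_tool", "payload": {
  "commands": "1 0.0001 -0.0024 0 0.02;1 0.0001 -0.0036 0 0.03;1 0.0001 -0.0036 0 0.03"
}}

```text
time: 15.28
eef_pos: [457.9, -71.5, 271.8]
ee_rot: [0.001, 0.886, 0.463, -0.0]
ft_force: [-0.5, -5.2, -2.5]
grip_width: 19.1
finger_force: 98.7
```

```bash
cat >> st.py <<'E'
r=(s["eef_pos"][:2]-[526.45,28])/1000;F=s["ft_force"];print("M",r[0]*F[1]-r[1]*F[0]+s["ft_torque"][2],"hand ang",np.degrees(np.arctan2(r[1],r[0])))
E
python3 st.py
```

```text
t 15.28 yaw_x 55.17 p [457.9 -71.5 271.8] q6 0.303 F [-0.5 -5.2 -2.5] T [-1.07  0.    0.47] w 19.08001957589881 g 98.68860125541687
jt6 [  2.06 -28.39 -25.88   1.67   0.52   0.45]
M 0.7745118416576557 hand ang -124.5487076412331
```

Request:
{"api": "servo_tool", "payload": {
  "commands": "1 0.0001 -0.0024 0 0.02;1 0.0001 -0.0036 0 0.03;1 0.0001 -0.0036 0 0.03"
}}

```text
time: 15.65
eef_pos: [455.0, -69.4, 271.8]
ee_rot: [0.001, 0.893, 0.45, -0.0]
ft_force: [-0.3, -5.3, -2.8]
grip_width: 19.0
finger_force: 98.7
```

```bash
python3 st.py
```

```text
t 15.65 yaw_x 53.45 p [455.  -69.4 271.8] q6 0.335 F [-0.3 -5.3 -2.8] T [-1.03  0.08  0.47] w 18.9746008973398 g 98.69108319282532
jt6 [  2.17 -28.07 -25.93   1.73   0.48   0.44]
M 0.8174096818115448 hand ang -126.27394840829342
```

Request:
{"api": "servo_tool", "payload": {
  "commands": "1 0.0001 -0.0024 0 0.02;1 0.0001 -0.0036 0 0.03;1 0.0001 -0.0036 0 0.03"
}}

```text
time: 16.02
eef_pos: [452.7, -67.3, 272.2]
ee_rot: [0.002, 0.899, 0.437, 0.0]
ft_force: [1.7, -5.9, -4.0]
grip_width: 18.8
finger_force: 98.8
```

```bash
python3 st.py
```

```text
t 16.02 yaw_x 51.82 p [452.7 -67.3 272.2] q6 0.367 F [ 1.7 -5.9 -4. ] T [-1.13 -0.19  0.82] w 18.755467008965468 g 98.82537616649643
jt6 [  1.79 -27.84 -25.14   1.87   0.96   0.79]
M 1.4205020237374184 hand ang -127.71809037122564
```

Request:
{"api": "servo_tool", "payload": {
  "commands": "1 0.0001 -0.0024 0 0.02;1 0.0001 -0.0036 0 0.03;1 0.0001 -0.0036 0 0.03"
}}

```text
time: 16.4
eef_pos: [450.7, -65.3, 272.7]
ee_rot: [0.003, 0.905, 0.424, 0.001]
ft_force: [4.0, -6.9, -5.3]
grip_width: 18.5
finger_force: 99.2
```

```bash
python3 st.py; python3 nut.py w7
```

```text
t 16.4 yaw_x 50.22 p [450.7 -65.3 272.7] q6 0.399 F [ 4.  -6.9 -5.3] T [-1.29 -0.44  1.19] w 18.531803390572566 g 99.21080990578048
jt6 [  1.56 -27.61 -24.14   2.16   1.56   1.23]
M 2.088619239338758 hand ang -129.07820924657187
[253.  275.5] 5218 84 [ -91.5 -116.6] r 148.2 ang -128.1
[253.  275.5] 5218 114 [ -78.9 -100.9] r 128.1 ang -128.0
cap should be [239.34752139 -88.36654679]
```

View pics/w7.png

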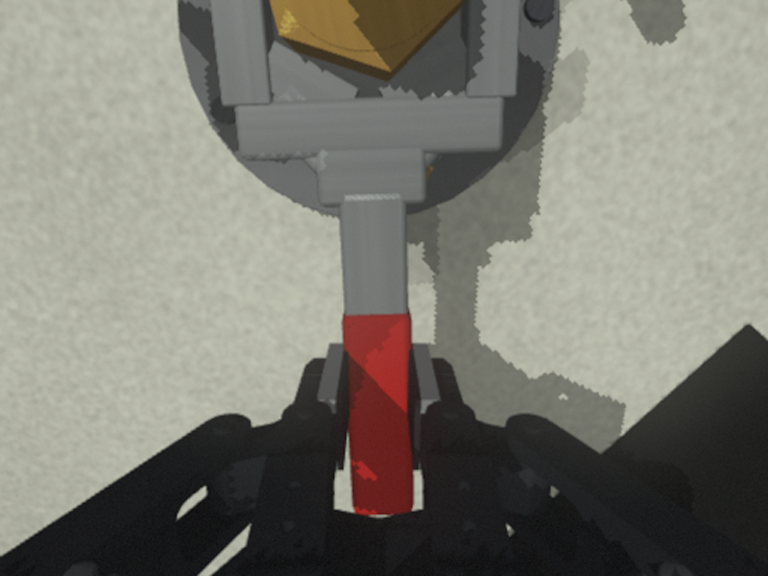

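The view shows the jaw cocked against the nut's flats, and the moment has climbed past 2 N m, so the nut is on its stop. I'll ease back to the middle of the play and check.

Request:
{"api": "servo_tool", "payload": {
  "commands": "1 0.0006 0.012 0 -0.1;1 0.0024 0.0239 0 -0.2;1 0.0024 0.0239 0 -0.2;1 0.0024 0.0239 0 -0.2"
}}

```text
time: 16.95
eef_pos: [469.0, -77.6, 271.5]
ee_rot: [-0.0, 0.86, 0.51, 0.0]
ft_force: [0.0, -1.0, -3.0]
grip_width: 18.7
finger_force: 98.9
```

```bash
python3 st.py
cat > tilt.py <<'E'
from h import *
im=env.get_image("wrist");H,S,V=cv2.split(cv2.cvtColor(im,cv2.COLOR_RGB2HSV))
red=(((H<8)|(H>172))&(S>120)&(V>50))
for r in(215,225,300,320):
    k=np.nonzero(red[r])[0];print("red",r,k.min(),k.max())
g=cv2.cvtColor(im,cv2.COLOR_RGB2GRAY).astype(int)
for r in(45,55,150,170,190):
    d=np.abs(np.diff(cv2.GaussianBlur(im,(3,3),0).astype(int),axis=1)).max(2)[r];print(r,[(int(k),int(d[k])) for k in range(130,370) if d[k]>14])
br=((H>10)&(H<28)&(S>110)&(V>60)).astype(np.uint8);br[75:]=0
v,u=np.nonzero(br);print("nut lowest",u[v==v.max()],v.max())
for r in(2,15): 
    k=np.nonzero(br[r])[0];print(r,k.min(),k.max()) if len(k) else 0
E
python3 tilt.py
```

```text
t 16.95 yaw_x 61.36 p [469.  -77.6 271.5] q6 0.187 F [ 0. -1. -3.] T [-0.41 -0.01  0.24] w 18.70820671158773 g 98.91181111335754
jt6 [  0.37 -29.5  -26.8    0.59   0.16   0.2 ]
M 0.3048618522930266 hand ang -118.5390963443584
red 215 229 273
red 225 230 274
red 300 232 273
red 320 233 272
45 [(148, 33), (149, 26), (215, 16), (216, 17), (316, 19), (317, 16)]
55 [(130, 25), (131, 29), (135, 17), (149, 32), (150, 24), (348, 19), (349, 18)]
150 [(227, 24), (228, 25), (348, 27), (349, 18)]
170 [(228, 29), (229, 24), (340, 19), (341, 19)]
190 [(228, 19), (229, 31), (230, 18), (272, 30), (273, 20), (278, 16), (279, 15), (306, 22), (307, 20)]
nut lowest [257 258 263] 50
2 186 312
15 189 298
```

```bash
cat > edge.py <<'E'
from h import *
def f(im):
    H,S,V=cv2.split(cv2.cvtColor(im,cv2.COLOR_RGB2HSV))
    br=((H>8)&(H<28)&(S>100)&(V>40)).astype(np.uint8);br[65:]=0
    n,l,st,c=cv2.connectedComponentsWithStats(br);i=1+np.argmax(st[1:,4])
    b={u:np.nonzero(l[:,u]==i)[0].max() for u in range(180,320) if (l[:,u]==i).any()}
    u=np.array(list(b));v=np.array(list(b.values()));t=int(u[v>=v.max()-0].mean());print("tip",t,v.max())
    for m in((u<t-6)&(u>t-50),(u>t+6)&(u<t+40)):
        print(np.degrees(np.arctan(np.polyfit(u[m],v[m],1)[0])).round(1),end=" ")
    print()
for n in("w6","w7"): f(cv2.resize(cv2.imread(f"pics/{n}.png")[:,:,::-1],(512,384),interpolation=cv2.INTER_AREA))
f(env.get_image("wrist"))
E
python3 edge.py
```

```text
tip 249 51
31.7 -32.0 
tip 256 52
17.7 -45.1 
tip 260 52
19.9 -43.3
```

Backing off seems to have carried the nut back with the jaw. I'll go forward again in measured steps to understand it.

Request:
{"api": "servo_tool", "payload": {
  "commands": "1 0.0002 -0.006 0 0.05;1 0.0006 -0.012 0 0.1;1 0.0006 -0.012 0 0.1"
}}

```text
time: 17.42
eef_pos: [458.5, -71.2, 271.6]
ee_rot: [-0.001, 0.884, 0.467, -0.0]
ft_force: [-0.3, -0.4, -2.8]
grip_width: 18.7
finger_force: 98.9
```

```bash
python3 st.py|grep -v jt; python3 edge.py|tail -2
```

```text
t 17.43 yaw_x 55.71 p [458.5 -71.2 271.6] q6 0.292 F [-0.3 -0.4 -2.8] T [-0.29  0.21  0.  ] w 18.71397599315749 g 98.88813972473145
M -0.006184431009125734 hand ang -124.40320284882227
tip 262 53
20.7 -42.8
```

Request:
{"api": "servo_tool", "payload": {
  "commands": "1 0.0002 -0.006 0 0.05;1 0.0006 -0.012 0 0.1;1 0.0006 -0.012 0 0.1"
}}

```text
time: 17.85
eef_pos: [450.7, -65.2, 272.7]
ee_rot: [0.003, 0.905, 0.425, 0.001]
ft_force: [3.0, -4.1, -4.0]
grip_width: 19.1
finger_force: 99.4
```

```bash
python3 st.py|grep -v jt; python3 edge.py|tail -2
```

```text
t 17.85 yaw_x 50.32 p [450.7 -65.2 272.7] q6 0.397 F [ 3.  -4.1 -4. ] T [-0.92 -0.3   1.12] w 19.14503233005253 g 99.43345783569384
M 1.716002741268103 hand ang -129.1104615742885
tip 257 52
18.1 -44.9
```

The jaw is self-locking on the nut's corners, and backing off unwinds the nut's light spin joint. The nut is back on its stop now (50.3 + 13.4 = 63.7°). I'll ease only slightly, keep a light clockwise load on, and pull the spanner straight off along its axis.

Request:
{"api": "servo_tool", "payload": {
  "commands": "1 0.0001 0.0036 0 -0.03;1 -0.001 0.0036 0 -0.03;1 -0.003 0.0037 0 -0.03;1 -0.005 0.0037 0 -0.03"
}}

```text
time: 18.4
eef_pos: [450.8, -68.6, 272.2]
ee_rot: [-0.002, 0.901, 0.435, 0.006]
ft_force: [11.2, 15.5, -6.1]
grip_width: 18.7
finger_force: 98.7
```

```bash
python3 st.py|grep -v jt; python3 edge.py|tail -2
```

```text
t 18.4 yaw_x 51.54 p [450.8 -68.6 272.2] q6 0.357 F [11.2 15.5 -6.1] T [ 2.07 -1.67  0.59] w 18.708986654464468 g 98.74265670776367
M 0.5010644942243284 hand ang -128.0620694084643
tip 260 52
19.2 -43.8
```

Request:
{"api": "servo_tool", "payload": {
  "commands": "1 -0.002 0 0 0;1 -0.004 0.0001 0 0;1 -0.006 0.0001 0 0;1 -0.006 0.0001 0 0"
}}

```text
time: 18.95
eef_pos: [449.2, -70.4, 272.8]
ee_rot: [-0.004, 0.901, 0.434, 0.011]
ft_force: [20.2, 26.5, -9.6]
grip_width: 19.1
finger_force: 98.6
```

```bash
python3 st.py|grep -v jt; python3 edge.py|tail -2; python3 tilt.py | head -4
```

```text
t 18.95 yaw_x 51.4 p [449.2 -70.4 272.8] q6 0.344 F [20.2 26.5 -9.6] T [ 3.99 -2.88  0.61] w 19.11650475768778 g 98.55974078178406
M 0.5511430241048481 hand ang -128.13741950963527
tip 259 52
19.4 -43.7 
red 215 229 273
red 225 229 273
red 300 233 273
red 320 233 273
```

Request:
{"api": "servo_tool", "payload": {
  "commands": "1 -0.002 0.0012 0 -0.01;1 -0.004 0.0024 0 -0.02;1 -0.006 0.0024 0 -0.02;1 -0.006 0.0024 0 -0.02"
}}

```text
time: 19.55
eef_pos: [447.4, -76.6, 273.0]
ee_rot: [-0.004, 0.897, 0.443, 0.011]
ft_force: [18.2, 25.8, -6.9]
grip_width: 18.9
finger_force: 98.9
```

```bash
python3 st.py|grep -v jt; python3 edge.py|tail -2; python3 tilt.py | head -4
```

```text
t 19.55 yaw_x 52.55 p [447.4 -76.6 273. ] q6 0.31 F [18.2 25.8 -6.9] T [ 4.02 -2.75  0.58] w 18.885076418646392 g 98.94047856330872
M 0.4432712906537515 hand ang -127.08186575643938
tip 258 38
20.5 -42.8 
red 215 229 273
red 225 229 273
red 300 233 273
red 320 233 273
```

Now it is sliding: the nut's corner has moved 5 mm out of the jaw and the nut is still at about 64°. I'll continue the pull.

Request:
{"api": "servo_tool", "payload": {
  "commands": "1 -0.002 0 0 0;1 -0.004 0.0001 0 0;1 -0.006 0.0001 0 0;1 -0.008 0.0002 0 0;1 -0.01 0.0002 0 0"
}}

```text
time: 20.27
eef_pos: [437.3, -90.1, 271.5]
ee_rot: [-0.0, 0.896, 0.445, -0.0]
ft_force: [0.9, 0.1, -2.4]
grip_width: 18.5
finger_force: 99.4
```

```bash
python3 st.py|grep -v jt; python3 edge.py|tail -2
```

```text
t 20.27 yaw_x 52.83 p [437.3 -90.1 271.5] q6 0.288 F [ 0.9  0.1 -2.4] T [-0.17  0.06 -0.03] w 18.47114174889432 g 99.37560439109802
M 0.06719361586283398 hand ang -127.0449156802492
17.7 -45.1 
tip 245 63Traceback (most recent call last):
  File "edge.py", line 12, in <module>
    f(env.get_image("wrist"))
    ~^^^^^^^^^^^^^^^^^^^^^^^^
  File "edge.py", line 9, in f
    print(np.degrees(np.arctan(np.polyfit(u[m],v[m],1)[0])).round(1),end=" ")
                               ~~~~~~~~~~^^^^^^^^^^^^^
    raise TypeError("expected non-empty vector for x")
TypeError: expected non-empty vector for x
```

Request:
{"api": "servo_tool", "payload": {
  "commands": "1 -0.025 0 0 0;1 -0.05 0 0 0;1 -0.05 0 -0.06 0;1 -0.05 0 -0.12 0;1 -0.01 0.03 -0.13 0;1 0.04 0.06 -0.13 0;1 0.088 0.08 -0.13 0;1 0.088 0.08 -0.13 0;1 0.088 0.08 -0.13 0;1 0.088 0.08 -0.13 0"
}}

```text
time: 21.58
eef_pos: [553.7, -68.4, 401.3]
ee_rot: [-0.0, 0.896, 0.445, -0.001]
ft_force: [-0.5, 0.2, -2.8]
grip_width: 18.7
finger_force: 99.5
```

```bash
python3 st.py|grep -v jt; sed -i 's/\[527.0,28\]/[526.5,28]/' nut.py; python3 nut.py w8
python3 - <<'E'
from h import *
ci=env.camera_info("wrist");print(proj(ci,[526.5,28,114]),proj(ci,[526.5+12.8,28+26,114]))
E
```

```text
t 21.57 yaw_x 52.82 p [553.7 -68.4 401.3] q6 0.4 F [-0.5  0.2 -2.8] T [-0.12  0.06  0.02] w 18.685913918031485 g 99.53248500823975
M -0.0283678520171814 hand ang -74.2358442841788
[149.3  62.9] 80 84 [16.5 34.1] r 37.9 ang 64.1
[149.3  62.9] 80 114 [22.7 26.9] r 35.2 ang 49.8
[143.5  82.3] 90 84 [ 1.6 25.5] r 25.5 ang 86.5
[143.5  82.3] 90 114 [ 9.3 19.2] r 21.3 ang 64.1
[252.4 276.1] 5239 84 [ -41. -189.] r 193.3 ang -102.2
[252.4 276.1] 5239 114 [ -28.8 -172.8] r 175.2 ang -99.4
cap should be [137.4051225  112.60865346]
[151.18365331 109.7417596 ] [140.51973954  72.24626335]
```

Both red lines read 64.1°, so the nut is at its stop. Next I'll lay the spanner back on the mat, about 10 mm further in from the mat's edge than before.

Request:
{"api": "servo_tool", "payload": {
  "commands": "1 -0.05 0.012 0 0.1;1 -0.1 0.025 0 0.25;1 -0.15 0.038 0 0.4;1 -0.2 0.05 0.02 0.55;1 -0.25 0.062 0.06 0.653;1 -0.264 0.065 0.12 0.653;1 -0.264 0.065 0.17 0.653;1 -0.264 0.065 0.19 0.653;1 -0.264 0.065 0.19 0.653;1 -0.264 0.065 0.19 0.653"
}}

```text
time: 22.88
eef_pos: [447.5, -318.4, 213.4]
ee_rot: [0.001, 0.991, 0.134, 0.001]
ft_force: [0.5, -0.7, -2.5]
grip_width: 19.3
finger_force: 99.4
```

```bash
python3 st.py|grep -v jt; python3 tilt.py|head -4
```

```text
t 22.88 yaw_x 15.42 p [ 447.5 -318.4  213.4] q6 0.555 F [ 0.5 -0.7 -2.5] T [-0.02  0.09 -0.04] w 19.303303847356833 g 99.42851901054382
M 0.19499613371187224 hand ang -102.83391295015741
red 215 229 275
red 225 229 274
red 300 231 274
red 320 232 272Traceback (most recent call last):
  File "tilt.py", line 10, in <module>
    v,u=np.nonzero(br);print("nut lowest",u[v==v.max()],v.max())
                                               ~~~~~^^
    return umr_maximum(a, axis, None, out, keepdims, initial, where)
ValueError: zero-size array to reduction operation maximum which has no identity
```

Request:
{"api": "servo_tool", "payload": {
  "commands": "1 0 0 0.02 0;1 0 0 0.03 0;1 0 0 0.033 0;1 0 0 0.033 0"
}}

```text
time: 23.42
eef_pos: [447.5, -317.8, 180.2]
ee_rot: [0.0, 0.991, 0.135, 0.0]
ft_force: [-3.2, 2.7, 3.3]
grip_width: 19.2
finger_force: 100.4
```

```bash
python3 st.py|grep -v jt
```

```text
t 23.43 yaw_x 15.47 p [ 447.5 -317.8  180.2] q6 0.555 F [-3.2  2.7  3.3] T [0.34 0.47 0.06] w 19.160177588266727 g 100.40664911270142
M -1.2599394476606187 hand ang -102.85959680176013
```

Light contact with the mat. I'll release and rise clear.

Request:
{"api": "servo_tool", "payload": {
  "commands": "0 0 0 0 0;-1 0 0 0 0;-1 0 0 0 0;-1 0 0 0 0;-1 0 0 -0.05 0;-1 0 0 -0.11 0;-1 -0.05 0 -0.17 0;-1 -0.11 0 -0.19 0;-1 -0.11 0 -0.19 0;-1 -0.11 0 -0.19 0"
}}

```text
time: 24.68
eef_pos: [340.7, -347.1, 368.8]
ee_rot: [0.0, 0.991, 0.134, 0.001]
ft_force: [0.8, 0.5, -0.4]
grip_width: 85.6
finger_force: 0.0
```

```bash
python3 st.py|grep -v jt
python3 - <<'E'
from h import *
ci=env.camera_info("wrist");im=env.get_image("wrist")
H,S,V=cv2.split(cv2.cvtColor(im,cv2.COLOR_RGB2HSV))
red=(((H<8)|(H>172))&(S>120)&(V>50)).astype(np.uint8)
n,l,st,c=cv2.connectedComponentsWithStats(red);i=1+np.argmax(st[1:,4])
P=np.array([onz(ci,u,v,17)[:2] for v,u in np.argwhere(l==i)],np.float32);r=cv2.minAreaRect(P);print("handle",r)
dark=((V<60)).astype(np.uint8)
# mat: convex hull of dark region (large component, above gripper rows)
n,l,st,c=cv2.connectedComponentsWithStats(dark)
# sample the outline of the spanner on the mat
a=np.radians(r[2] if r[1][0]>r[1][1] else r[2]-90);x=np.array([np.cos(a),np.sin(a)]);y=np.array([-x[1],x[0]])
o=np.array(r[0])+13.5*x;print("origin",o,"yaw",np.degrees(a))
def pix(p,z):
    u,v=proj(ci,[*p,z]).round().astype(int);return (u,v,im[v,u].tolist()) if 0<=u<512 and 0<=v<384 else (u,v,None)
for nm,q in(("tipL",(155,38)),("tipR",(155,-38)),("sideL",(130,48)),("sideR",(130,-48)),("rear",(-60,0)),("rearL",(-60,12)),("prongL",(130,33)),("prongR",(130,-33))):
    print(nm,pix(o+q[0]*x+q[1]*y,15 if 'prong' in nm else 3))
tp=env.get_image("top");H,S,V=cv2.split(cv2.cvtColor(tp,cv2.COLOR_RGB2HSV));t=env.camera_info("top")
mk=(V<50).astype(np.uint8);mk[:135]=0;mk[255:]=0;mk[:,:335]=0;mk[:,455:]=0
k=np.argwhere(mk)[:,::-1];R=cv2.minAreaRect(np.array([onz(t,*p,3)[:2] for p in k],np.float32));print("mat",R)
m=np.array(R[0]);b=np.radians(R[2])
E2=np.array([[np.cos(b),np.sin(b)],[-np.sin(b),np.cos(b)]])
for q in((148,40.5),(148,-40.5),(88,40),(-52,11),(-52,-11)): print(q,(E2@(o+q[0]*x+q[1]*y-m)).round(1))
E
```

```text
t 24.68 yaw_x 15.35 p [ 340.7 -347.1  368.8] q6 0.363 F [ 0.8  0.5 -0.4] T [ 0.01 -0.   -0.01] w 85.60059298613989 g 0.0
M 0.17933625417043145 hand ang -116.34367923998724
handle ((434.4902038574219, -321.66033935546875), (75.28195190429688, 21.999340057373047), 15.979779243469238)
origin [ 447.46854919 -317.94381512] yaw 15.97977924346924
tipL (np.int64(205), np.int64(-143), None)
tipR (np.int64(294), np.int64(-145), None)
sideL (np.int64(195), np.int64(-107), None)
sideR (np.int64(305), np.int64(-108), None)
rear (np.int64(252), np.int64(115), [55, 52, 48])
rearL (np.int64(241), np.int64(115), [54, 52, 48])
prongL (np.int64(210), np.int64(-116), None)
prongR (np.int64(289), np.int64(-117), None)
mat ((472.3841552734375, -381.41192626953125), (304.2320556640625, 264.3058166503906), 11.602144241333008)
(148, 40.5) [132.8 118.9]
(148, -40.5) [139.   38.1]
(88, 40) [ 73.  113.8]
(-52, 11) [-64.3  74.2]
(-52, -11) [-62.7  52.2]
```

```bash
python3 - <<'E'
from h import *
tp=np.load("top.npy");V=tp.max(2);t=env.camera_info("top")
mk=(V<50).astype(np.uint8);mk[:140]=0;mk[250:]=0;mk[:,:340]=0;mk[:,450:]=0
n,l,st,c=cv2.connectedComponentsWithStats(mk);i=1+np.argmax(st[1:,4])
R=cv2.minAreaRect(np.array([onz(t,*p,3)[:2] for p in np.argwhere(l==i)[:,::-1]],np.float32));print("mat",R)
m=np.array(R[0]);b=np.radians(R[2]);M=np.array([[np.cos(b),np.sin(b)],[-np.sin(b),np.cos(b)]])
a=np.radians(15.98);x=np.array([np.cos(a),np.sin(a)]);y=np.array([-x[1],x[0]]);o=np.array([447.5,-317.9])
for q in((148,40.5),(148,-40.5),(88,40),(-52,11)): print(q,(M@(o+q[0]*x+q[1]*y-m)).round(1))
E
python3 nut.py w9|tail -1
python3 - <<'E'
import sys;sys.path.insert(0,'.')
from h import *
a=np.load("top.npy").astype(int);b=env.get_image("top").astype(int)
d=(np.abs(a-b).max(2)>45).astype(np.uint8);n,l,st,c=cv2.connectedComponentsWithStats(d)
print([(st[i].tolist()) for i in range(1,n) if st[i,4]>25])
E
```

```text
mat ((503.95745849609375, -359.6322021484375), (233.69573974609375, 234.4154510498047), 11.573587417602539)
(148, 40.5) [ 97.5 104. ]
(148, -40.5) [103.7  23.2]
(88, 40) [37.7 98.9]
(-52, 11) [-99.6  59.2]
cap should be [-543.54244377 -448.47153401]
[[368, 157, 9, 27, 82], [368, 159, 22, 75, 371], [347, 163, 8, 23, 58], [276, 215, 236, 169, 18810], [92, 273, 113, 53, 1529], [220, 287, 57, 56, 1668], [0, 310, 23, 21, 294], [144, 315, 103, 69, 3978], [0, 365, 28, 19, 287], [392, 366, 27, 18, 263]]
```

The spanner is on the mat with at least 16 mm to spare on every side, and the bystanders haven't moved. Handing in.

```bash
python3 -c "
from plant import env
print(env.close_job())"
```

```text
the job is handed in; nothing more can be done
None
```

The job is handed in: the nut was spun finger-tight, then pulled to its stop with the red spanner (both red lines measured at 64.1°), and the spanner is back flat on the mat; while I freed the jammed jaw, the nut turned back about 9° and was pulled up to its stop again.

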